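Tip the fittings bin over the stop and empty it into the tray

TASK

Empty the white bin of used fittings into the steel tray: draw it along the deck until its front is square and flush against the stop rod, then tip it over the rod, lowering it under control rather than letting it slam, until it lies on its side on the sloping chute. All four fittings must end up in the tray and none outside it; leave the bin lying tipped over, let go of it, and leave the coil, the jar and the wrench alone.

Things in the scene. Friction and masses are not known exactly. Their poses are not given: they have to be found in the camera images.
- stand: Fixed metal tipping stand: a raised grey deck, a stop rod at its end, a sloping chute beyond the rod, and a steel tray on the bench under the chute, all one piece. Origin on the bench below the stop rod, mid-width; z up, x along the rod, +y the tipping direction (deck, rod, chute, tray). Deck: flat, top 100 mm above the bench, x -75..75, y -228..-3 mm.
- chute (a point): Lower end of the chute, mid-width, at stand (0, 84, 33) mm. The chute is a plate 150 mm wide, sloping down 40 degrees towards +y from the rod; a 7 mm high cleat along its lower end catches the bin's lip. A bin tipped fully over has turned 130 degrees about the rod, lies with its +y wall on the rod and its lip on the chute, and stays there by itself; fittings slide out. Axes as the stand.
- stop (a point): Centre of the fixed stop rod: a 10 mm diameter steel rod, 150 mm long along the stand's x, its axis 107 mm above the bench and 7 mm above the deck (top of rod 12 mm above deck). The space between rod and deck is closed by a plate. Axes as the stand. The bin's wall is flush when it touches the rod, 5 mm to the -y side of this axis; when tipped the bin turns about this rod.
- tray (a point): Centre of the tray's floor, top surface, 4 mm above the bench, at stand (0, 126, 4) mm. Open-topped steel tray, outside x -105..105, y 5..247 mm of the stand, walls 4 mm thick and 65 mm high. Axes as the stand.
- bin: Loose white plastic open bin, about 0.3 kg, outside 100 (x) x 70 (y) x 110 (z) mm, walls and floor 4 mm. Origin under its centre; z up out of the mouth. It starts on the deck, +y wall 40 to 80 mm short of the stop rod, up to 15 degrees askew. The +y wall's rim has a lip 8 mm outwards, 10 mm high. From the middle of the -y wall a stub handle sticks straight out.
- grip (a point): Centre of the round boss on the bin's handle, at bin (0, -73, 94) mm: a disc 18 mm in diameter, 22 mm wide along the bin's x, on a bar 52 mm long, 10 mm thick (x), 18 mm high. Pinched from above across the flat faces (fingers closing along the bin's x), it lets the bin turn about it between the fingers, which can stay pointing down. Wall face 38 mm away.
- foot (a point): Middle of the bin's lower +y edge, at bin (0, 35, 0) mm; the edge that butts below the stop rod. Axes as the bin.
- fitting0: Loose steel fitting, 30 g: a round nut 21 mm in diameter and 11 mm high with a 13 mm stem, 26 mm long over all; origin at the centre of the nut's end face, z along the stem. One of four, standing in the bin at first.
- fitting1: Loose steel fitting, 30 g: a round nut 21 mm in diameter and 11 mm high with a 13 mm stem, 26 mm long over all; origin at the centre of the nut's end face, z along the stem. One of four, standing in the bin at first.
- fitting2: Loose steel fitting, 30 g: a round nut 21 mm in diameter and 11 mm high with a 13 mm stem, 26 mm long over all; origin at the centre of the nut's end face, z along the stem. One of four, standing in the bin at first.
- fitting3: Loose steel fitting, 30 g: a round nut 21 mm in diameter and 11 mm high with a 13 mm stem, 26 mm long over all; origin at the centre of the nut's end face, z along the stem. One of four, standing in the bin at first.
- coil: Bystander: coil of steel tube, a ring 93 mm outside, 36 mm high, lying flat. Origin at the centre of its underside.
- solvent: Bystander: amber glass jar with a cap, 60 mm in diameter, 120 mm high. Origin at the centre of its underside.
- wrench: Bystander: small steel wrench 150 mm long, lying flat along its x. Origin at the middle of its underside.

How it is judged:
By the outcome, as a careful person would: the job done as asked, in the order asked, and still so for the second after the job is handed in, with the robot touching nothing.
It also fails if it takes over 45 s, if anything falls off the work surface, if the arm or the gripper's body presses on something with over 40 N, if the wrist force passes 120 N, or if a joint passes its speed limit or range.

ROBOT

A 6-joint arm with a two-finger parallel gripper is mounted at the origin on the work surface. World frame = base frame: x ahead of the robot, y to its left, z up, the work surface at z = 0. Lengths are in m, angles in rad, forces in N, time in s.
With the tool pointing down it reaches from about 0.3 to 0.875 m from the base axis. Payload 6.4 kg.
Tool frame: the origin (TCP) lies on the centre line of the jaws, within the pads' length; the fingertips stand 22 mm ahead of it and the grasp point (between the pads) lies 3 mm ahead of it; z points along the fingers, y is the direction in which the jaws open and shut (so a half turn about z gives the same grasp; the last joint's range is limited). The gripper opens to 88 mm and grips with 3 to 60 N. Pads are 18 mm wide; open, the fingers measure 123 mm over their backs; the gripper's body (75 mm by 187 mm) begins 45 mm behind the grasp point.
Start: joints at [-1.416, 0.181, 1.607, -0, 1.354, -0.206], TCP at [0.203, -0.538, 0.261] pointing down, gripper open.
Joint ranges: [-2.99, 2.99], [-0.89, 2.07], [0.3, 2.58], [-1.14, 4.28], [0, 2.63], [-3.12, 3.12]. Speed limits (rad/s): [2.57, 2.57, 3.01, 3.14, 3.14, 3.14].

INTERFACE

Orientations are given as a 3x3 rotation matrix whose columns are the frame's x, y, z axes.
In Python, from station import manip gives the robot as it stands. The module is installed in compiled form; this text tells all that it offers. Calls block until the motion is done:
- manip.reach(position, orientation): joint-space move of the TCP to a pose.
- manip.servo_line(position, v=0.15, ori=None, until_force=None): straight line of the TCP; ori=None keeps the orientation; v is the mean speed in m/s. With until_force (N) it stops when the force on the tool has changed by that much, and returns True; else False.
- manip.goto_joints(angles): joint-space move.
- manip.ungrasp() and manip.close(effort=None): open the fingers fully, or close them until they stop; effort is the grip in N (None keeps the last).
- manip.hold(seconds).
- manip.solve_ik(position, orientation): joint angles nearest the present ones, or None.
- manip.get_obs(): the state.
- manip.camera(name): name is "scene" or "top"; returns a dict with "image" (420x560x3 uint8, red, green, blue), "vfov" (degrees; the focal length in pixels is half the picture's height over the tangent of half this angle, whatever the lens; pixels are square), "cx", "cy" (the principal point, pixels), "R" (3x3) and "t" (3): a world point X has camera coordinates R X + t. Camera axes: x right, y down, z forward; pixel columns grow to the right and rows downward; lengths in m; the calibration is good to about 2 mm. A picture is of the moment at which its call begins. There is no depth.
A pose or a line that the arm cannot do raises manip.PlanningError and nothing moves.
- manip.finish_job(): hands the job in, once; it reports no verdict.
Trained networks look in a picture, given as the dict that the camera call returned (one of the last four; its "shot" number tells which), for a name from the list of things; names that differ only in an ending like _2 or _b are one class to them, and where a whole thing is asked for, a point or a joint stands for the part that bears it (a point fixed in the world has none). Each returns a list of dicts, best first, with "score" (0 to 1); they miss things now and then, are a little off and sometimes report something else, mostly with a low value. They report only what shows in the picture. A call takes as long as a camera call.
- manip.silhouettes(picture, thing): "pixels" (420x560 bool, what is visible of it) and "bbox" ([centre column, centre row, width, height] in pixels, round what is visible of it).
The state is a dict: "time_s": time; "qpos": joint angles; "qd": joint speeds; "effort": joint torques, N m; "position": TCP position; "tool_rot": TCP orientation; "force": force on the tool from outside, world axes, zero at the start; "torque": the same for the moment, N m; "opening": finger opening in m.
Only numpy, scipy, OpenCV 4.12 (cv2) and the standard library are available. Lean on these libraries where they do the work, as an engineer would, in place of code of your own. Each camera call takes 0.05 s, during which the arm holds its last target.

## Working session

There is one attempt and no reset: what is moved stays moved. The work goes in short steps, each a Python script; the robot and the scene stay as the last script left them, time stands still between calls to the robot, and variables do not carry over. Pictures are saved under pics/ and viewed, and the job is handed in when it is done.

```bash
mkdir -p pics
python3 - <<'E'
from station import manip
import cv2,pickle,numpy as np
D={}
for n in("scene","top"):
    c=manip.camera(n);D[n]=c
    cv2.imwrite(f"pics/{n}0.png",c["image"][:,:,::-1])
    print(n,c["vfov"],c["cx"],c["cy"],np.round(c["R"],4).tolist(),np.round(c["t"],4).tolist())
    for th in("stand","bin","coil","solvent","wrench"):
        s=manip.silhouettes(c,th)
        print(th,[(round(x["score"],2),np.round(x["bbox"]).tolist()) for x in s[:3]])
        D[n+th]=s
pickle.dump(D,open("d0.pkl","wb"))
print(manip.get_obs())
E
```

```text
scene 45.97720001498669 280.12992926855145 206.65693435867516 [[-0.0405, 0.999, -0.0165], [0.699, 0.0165, -0.715], [-0.714, -0.0405, -0.699]] [0.1643, -0.2864, 1.7558]
stand [(0.58, [339.0, 222.0, 191.0, 87.0])]
bin [(0.9, [294.0, 194.0, 53.0, 57.0])]
coil [(0.74, [170.0, 205.0, 32.0, 31.0])]
solvent [(0.64, [185.0, 237.0, 27.0, 45.0])]
wrench [(0.92, [324.0, 304.0, 36.0, 48.0]), (0.67, [294.0, 194.0, 56.0, 60.0]), (0.34, [187.0, 238.0, 29.0, 43.0])]
top 48.33778048132075 279.7422695153761 208.92947769106013 [[0.0081, -0.9999, -0.0104], [-0.9951, -0.0071, -0.0981], [0.098, 0.0111, -0.9951]] [-0.1393, 0.5842, 1.148]
stand [(0.78, [224.0, 242.0, 210.0, 119.0])]
bin [(0.9, [268.0, 231.0, 63.0, 51.0])]
coil [(0.61, [271.0, 229.0, 68.0, 51.0]), (0.55, [419.0, 270.0, 44.0, 39.0]), (0.47, [241.0, 145.0, 36.0, 54.0])]
solvent [(0.78, [383.0, 201.0, 38.0, 30.0])]
wrench [(0.78, [241.0, 148.0, 36.0, 52.0])]
{'time_s': 0.6, 'qpos': array([-1.41629082e+00,  1.80801037e-01,  1.60697745e+00,  1.12025361e-05,
        1.35380781e+00, -2.06255752e-01]), 'qd': array([-0.00029669, -0.00073754, -0.00054285,  0.00186176,  0.00261241,
       -0.00030334]), 'effort': array([-1.30031072e-03, -4.33599257e+01, -3.42021096e+01,  7.03023677e-02,
        3.10736010e-02, -1.11408534e-05]), 'position': array([ 0.20301416, -0.53799352,  0.26072479]), 'tool_rot': array([[ 9.35629233e-01,  3.52984332e-01,  1.17866133e-05],
       [ 3.52984332e-01, -9.35629233e-01, -4.59004641e-06],
       [ 9.40768550e-06,  8.45507142e-06, -1.00000000e+00]]), 'force': array([-0.30234163,  0.52460781, -0.0215419 ]), 'torque': array([ 0.02759887,  0.03620352, -0.0311461 ]), 'opening': 0.08835951013617092}
```

View pics/scene0.png

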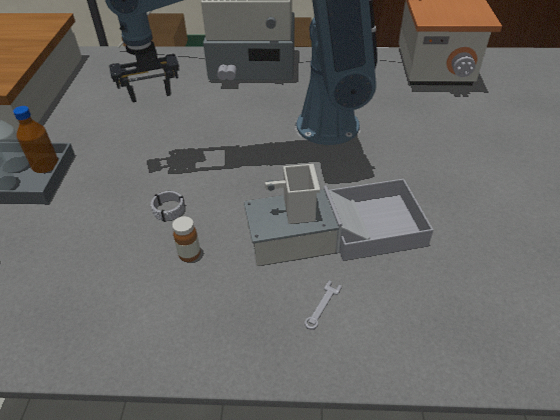

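View pics/top0.png

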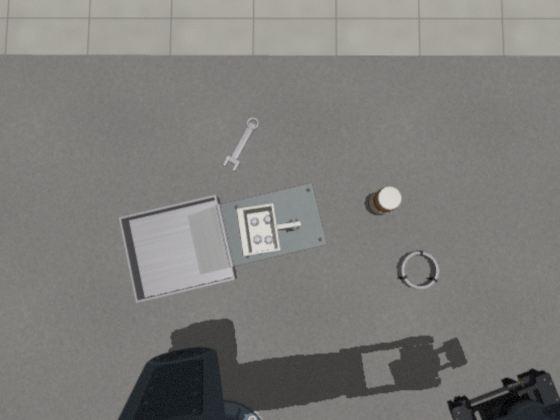

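Run:
```python
import cv2,pickle
D=pickle.load(open("d0.pkl","rb"))
for n,(a,b,c,d) in {"scene":(240,440,140,290),"top":(110,340,160,320)}.items():
    im=D[n]["image"][c:d,a:b,::-1]
    k=800/(b-a)
    im=cv2.resize(im,None,fx=k,fy=k,interpolation=cv2.INTER_CUBIC)
    cv2.imwrite(f"pics/{n}0z.png",im[:600]);print(n,k)
```

```text
scene 4.0
top 3.4782608695652173
```

View pics/scene0z.png

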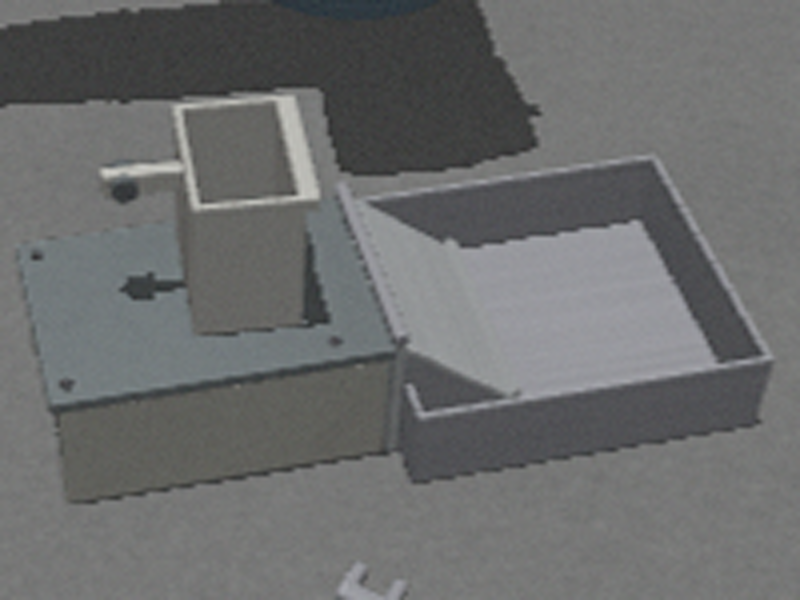

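View pics/top0z.png

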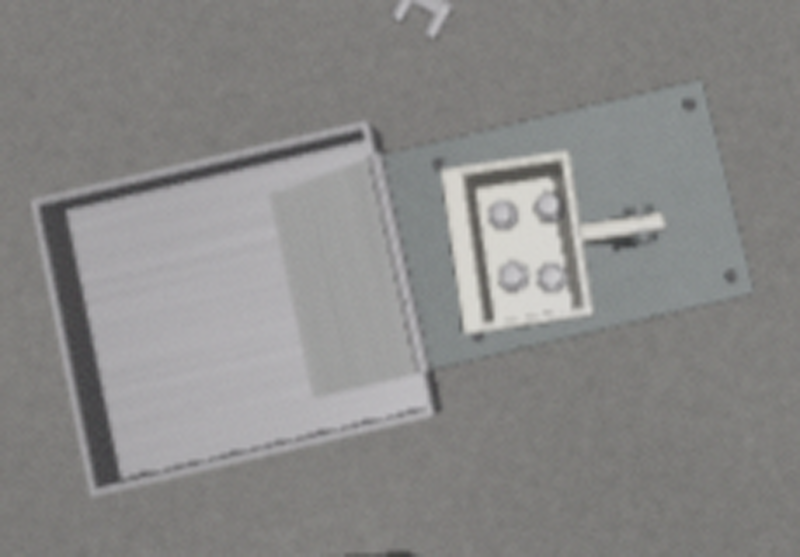

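```bash
cat > h.py <<'E'
import numpy as np,cv2
def proj(c,X):
    X=np.atleast_2d(X)@np.array(c["R"]).T+np.array(c["t"])
    f=210/np.tan(np.radians(c["vfov"]/2))
    return np.c_[c["cx"]+f*X[:,0]/X[:,2],c["cy"]+f*X[:,1]/X[:,2]]
def T(p,z0,P):
    c,s=np.cos(p[2]),np.sin(p[2]);P=np.atleast_2d(P)/1000
    return np.c_[p[0]+c*P[:,0]-s*P[:,1],p[1]+s*P[:,0]+c*P[:,1],P[:,2]+z0]
E
python3 - <<'E'
from h import *
import pickle
from scipy.optimize import least_squares
D=pickle.load(open("d0.pkl","rb"))
t=lambda u,v:((u+.5)/3.478-.5+110,(v+.5)/3.478-.5+160)
s=lambda u,v:((u+.5)/4-.5+240,(v+.5)/4-.5+140)
S=[("top",t(35,203),(105,247,65)),("top",t(95,493),(-105,247,65)),("top",t(368,123),(105,5,65)),("top",t(435,412),(-105,5,65)),
("top",t(702,83),(75,-228,100)),("top",t(750,292),(-75,-228,100)),
("scene",s(655,157),(-105,247,65)),("scene",s(770,358),(105,247,65)),("scene",s(415,415),(105,5,65)),("scene",s(18,250),(-75,-228,100)),("scene",s(52,405),(75,-228,100)),("scene",s(395,350),(75,-3,100))]
B=[("top",t(442,168),(50,43,110)),("top",t(465,334),(-50,43,110)),("top",t(570,150),(50,-35,110)),("top",t(592,315),(-50,-35,110)),("top",t(664,221),(0,-87,100)),
("scene",s(173,107),(-50,-35,110)),("scene",s(188,210),(50,-35,110)),("scene",s(318,198),(50,43,110)),("scene",s(297,95),(-50,43,110)),("scene",s(193,333),(50,-35,0)),("scene",s(305,325),(50,35,0))]
def fit(L,z0):
    f=lambda p:np.concatenate([(proj(D[n],T(p,z0,P))-uv).ravel() for n,uv,P in L])
    r=least_squares(f,[.5,-.1,0],loss="soft_l1")
    print(np.round(r.x,4),np.degrees(r.x[2]),"\n",np.round(f(r.x).reshape(-1,2),1).tolist());return r.x
ps=fit(S,0);pb=fit(B,.1)
np.save("ps.npy",ps);np.save("pb.npy",pb)
c,si=np.cos(ps[2]),np.sin(ps[2]);d=pb[:2]-ps[:2]
print("bin in stand",c*d[0]+si*d[1],-si*d[0]+c*d[1],np.degrees(pb[2]-ps[2]))
print("boss",T(pb,.1,(0,-73,94)))
E
```

```text
[ 0.5144 -0.006   0.2413] 13.827109034448654 
 [[-1.8, -0.3], [-1.7, 1.4], [-0.8, -0.2], [-1.0, 1.1], [-0.4, -1.1], [1.0, 0.6], [-1.2, -0.4], [-0.1, 0.7], [0.0, 1.3], [-1.8, -1.1], [-1.5, 0.7], [-0.4, 0.3]]
[ 0.524  -0.0945  0.1555] 8.90952695307269 
 [[-0.6, 0.9], [-0.7, 0.0], [-1.1, 0.7], [-0.5, 0.0], [-0.5, 0.3], [-0.9, 0.1], [0.2, 0.5], [-0.5, 0.6], [-1.9, 0.5], [-0.8, 1.1], [-2.0, 0.5]]
bin in stand -0.011870776472814416 -0.08823869635272653 -4.917582081375963
boss [[ 0.53529208 -0.16659603  0.194     ]]
```

```bash
cat >> h.py <<'E'
ps=np.load("ps.npy");pb=np.load("pb.npy")
def ori(yaw,s):  # tool y along s*binx, z down
    y=s*np.array([np.cos(yaw),np.sin(yaw),0]);z=np.array([0,0,-1.]);x=np.cross(y,z)
    return np.c_[x,y,z]
def snap(manip,tag):
    for n in("scene","top"):
        c=manip.camera(n);a,b,cc,d={"scene":(240,440,140,290),"top":(110,340,160,320)}[n]
        im=c["image"][cc:d,a:b,::-1]
        cv2.imwrite(f"pics/{n}{tag}.png",cv2.resize(im,None,fx=3.4,fy=3.4,interpolation=cv2.INTER_CUBIC))
E
python3 - <<'E'
from h import *
from station import manip
g=T(pb,.1,(0,-73,94))[0]; 
for s in(1,-1):
    for p,yaw in((g+[0,0,.003],pb[2]),(T(ps,0,(0,139,140))[0],ps[2]),(T(ps,0,(0,0,253))[0],ps[2])):
        q=manip.solve_ik(p,ori(yaw,s));print(s,None if q is None else np.round(q,2))
E
```

```text
1 [-0.51  0.21  1.7  -0.    1.22 -0.67]
1 [ 0.02  0.16  1.9  -0.    1.08 -0.22]
1 [-0.24  0.05  1.77 -0.    1.32 -0.48]
-1 [-0.51  0.21  1.7  -0.    1.22  2.47]
-1 [ 0.02  0.16  1.9  -0.    1.08  2.92]
-1 [-0.24  0.05  1.77 -0.    1.32  2.66]
```

Run:
```python
from h import *
from station import manip
g=T(pb,.1,(0,-73,94))[0]; R=ori(pb[2],1)
manip.reach(g+[0,0,.12],R)
manip.servo_line(g+[0,0,.003],v=.1,until_force=6)
print(manip.get_obs()["position"],g)
manip.close(45)
o=manip.get_obs();print(o["time_s"],o["opening"],o["force"],o["torque"],o["position"])
snap(manip,"1")
```

```text
[ 0.53573901 -0.16682116  0.19778681] [ 0.53529208 -0.16659603  0.194     ]
4.7583 0.021779740788040115 [ 0.05781038  0.51896596 -0.83240612] [-0.02934159 -0.10579684  0.00344584] [ 0.5352909  -0.16659001  0.19698149]
```

View pics/scene1.png

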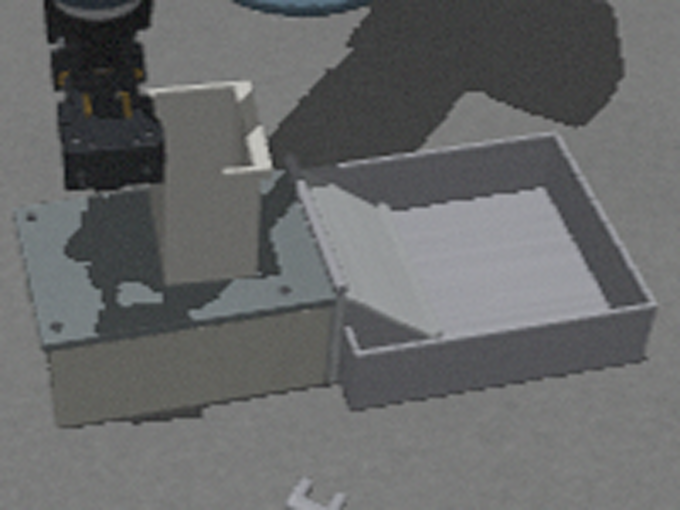

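View pics/top1.png

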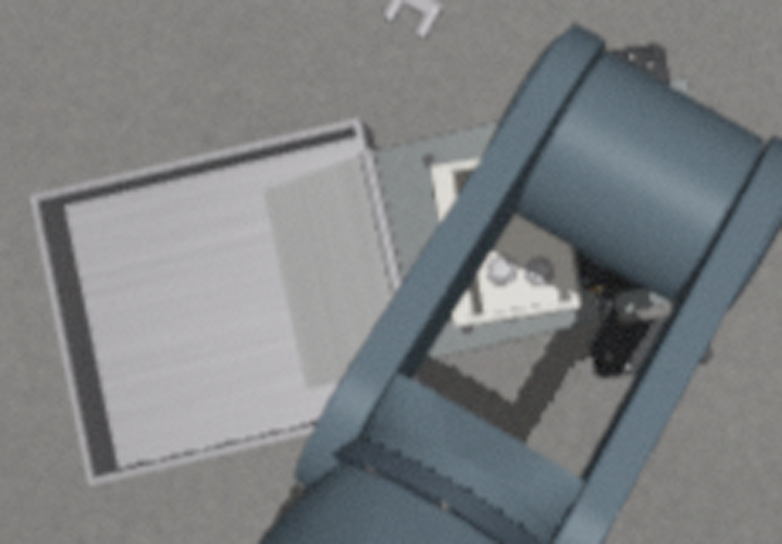

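Run:
```python
from h import *
from station import manip
def st(p):
    c,s=np.cos(ps[2]),np.sin(ps[2]);d=p[:2]-ps[:2];return np.round([1e3*(c*d[0]+s*d[1]),1e3*(-s*d[0]+c*d[1]),1e3*p[2]],1)
R=ori(ps[2],1);z=197
o=manip.get_obs();print(st(o["position"]))
manip.servo_line(T(ps,0,(-6,-128,z))[0],v=.04,ori=R)
o=manip.get_obs();print(o["time_s"],st(o["position"]),o["force"],o["opening"])
h=manip.servo_line(T(ps,0,(-6,-100,z))[0],v=.015,until_force=8)
o=manip.get_obs();print(h,o["time_s"],st(o["position"]),o["force"],o["torque"],o["opening"])
snap(manip,"2")
```

```text
[ -18.1 -161.   197. ]
5.8833 [  -5.9 -127.5  196.9] [0.99115898 1.3624843  0.51438605] 0.02129451266127316
True 6.9667 [  -6.1 -113.   197.1] [ 0.83387027 -2.54044839  0.37411258] [-0.33743476 -0.21493876  0.01021042] 0.021090973641346284
```

View pics/scene2.png

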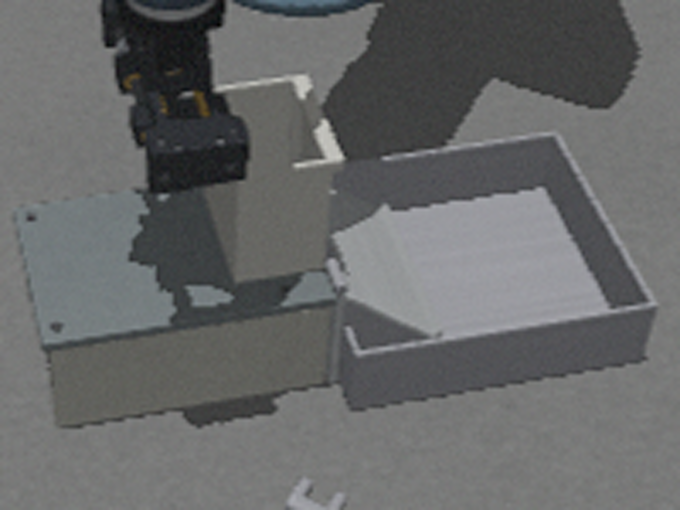

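View pics/top2.png

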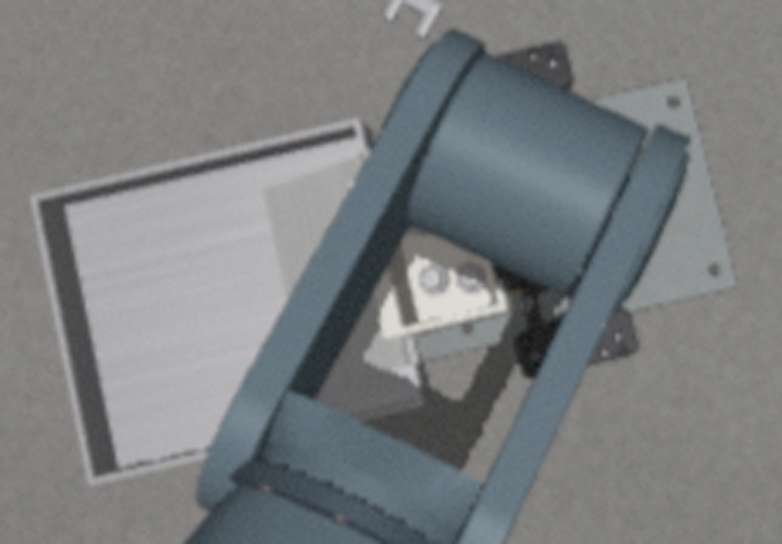

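Run:
```python
from h import *
from station import manip
def st(p):
    c,s=np.cos(ps[2]),np.sin(ps[2]);d=p[:2]-ps[:2];return np.round([1e3*(c*d[0]+s*d[1]),1e3*(-s*d[0]+c*d[1]),1e3*p[2]],1)
o=manip.get_obs();print(o["force"],o["torque"],st(o["position"]))
h=manip.servo_line(T(ps,0,(-6,-110,197))[0],v=.01,until_force=12)
o=manip.get_obs();print(h,o["time_s"],st(o["position"]),o["force"],o["torque"])
c=manip.camera("scene");t=manip.camera("top")
f=cv2.resize(c["image"][160:235,280:355,::-1],None,fx=8,fy=8,interpolation=cv2.INTER_CUBIC);cv2.imwrite("pics/s3.png",f)
f=cv2.resize(t["image"][215:275,205:285,::-1],None,fx=10,fy=10,interpolation=cv2.INTER_CUBIC);cv2.imwrite("pics/t3.png",f)
# overlay predicted
for (dy) in (0,):
    pbn=np.r_[T(ps,0,(-6,-40,0))[0][:2],ps[2]];np.save("pbn.npy",pbn)
    for P in((50,-35,0),(50,35,0),(50,-35,110),(50,43,110),(-50,43,110)):print(P,"scene",(proj(c,T(pbn,.1,P))[0]-[280,160])*8+3.5,"top",(proj(t,T(pbn,.1,(-P[0],*P[1:])))[0]-[205,215])*10+4.5)
```

```text
[ 0.09522795 -0.33895614  1.94760753] [-0.08468965 -0.18671399 -0.03667602] [  -6.1 -113.2  196.9]
False 7.575 [  -6.  -112.   198.1] [-1.6012809  -8.55557008  3.76449598] [-1.3274766   0.02366953  0.02416708]
(50, -35, 0) scene [225.05847956 509.66218129] top [562.3327629  368.75727969]
(50, 35, 0) scene [434.46730969 476.19825207] top [270.74375239 438.29085878]
(50, -35, 110) scene [233.17792997 258.89919498] top [535.83242532 364.70579328]
(50, 43, 110) scene [481.05761973 221.39610069] top [174.71189007 450.80978659]
(-50, 43, 110) scene [393.31707994  19.00535171] top [ 71.57585192 -10.02715859]
```

View pics/s3.png

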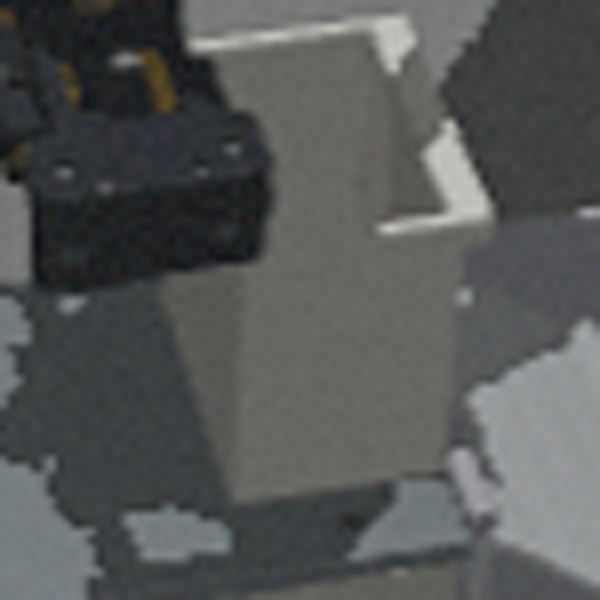

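View pics/t3.png

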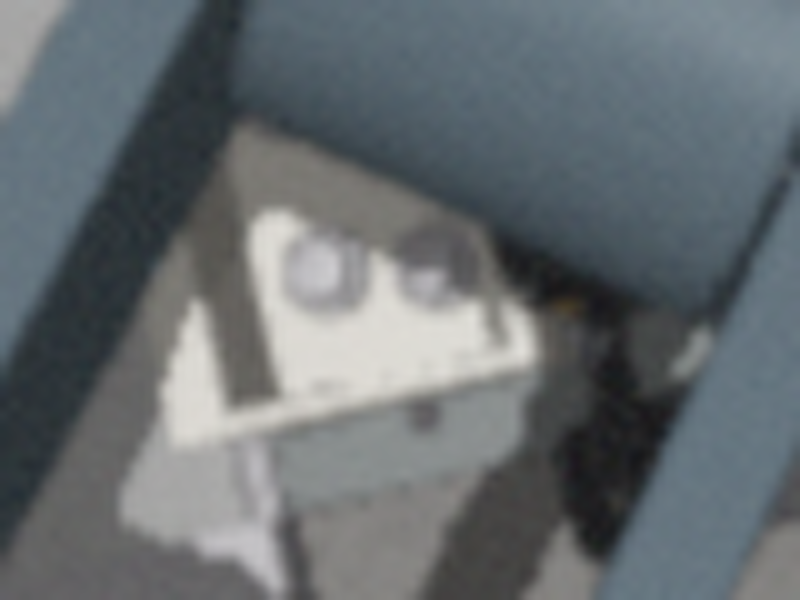

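```bash
cat >> h.py <<'E'
def st(p):
    c,s=np.cos(ps[2]),np.sin(ps[2]);d=p[:2]-ps[:2];return np.round([1e3*(c*d[0]+s*d[1]),1e3*(-s*d[0]+c*d[1]),1e3*p[2]],1)
def tip(manip,a,b,step,v,x=-6):
    for th in np.arange(a,b+.01,step):
        t=np.radians(th);y=-113*np.cos(t)+87*np.sin(t);z=113*np.sin(t)+87*np.cos(t)
        manip.servo_line(T(ps,0,(x,y,107+z+3))[0],v=v,ori=ori(ps[2],1))
        o=manip.get_obs();print(th,round(o["time_s"],2),st(o["position"]),np.round(o["force"],1),np.round(o["torque"],2),round(o["opening"]*1e3,1))
        if np.linalg.norm(o["force"])>35: print("STOP");return False
    return True
E
python3 - <<'E'
from h import *
from station import manip
tip(manip,5,45,5,.05)
snap(manip,"4")
E
```

```text
5.0 8.04 [  -6.2 -105.1  206.2] [ 0.3 -3.5 -0.6] [-0.73 -0.14 -0.02] 21.2
10.0 8.44 [ -6.1 -95.7 215.1] [ 0.7 -2.1 -1.7] [-0.54 -0.19 -0.01] 21.3
15.0 8.84 [ -6.  -86.2 223.3] [ 0.3 -0.8 -3.4] [-0.39 -0.21 -0.04] 21.8
20.0 9.24 [ -5.9 -76.2 230.7] [ 0.8 -1.3 -2. ] [-0.41 -0.16 -0.03] 21.2
25.0 9.64 [ -5.9 -65.4 236.8] [-1.  -1.4 -1.9] [-0.5  -0.23 -0.03] 21.0
30.0 10.04 [ -6. -54. 242.] [ 0.8 -1.6 -2.2] [-0.49 -0.18  0.02] 21.0
35.0 10.44 [ -6.  -42.3 246.2] [ 0.9 -2.1 -3.3] [-0.47 -0.23 -0.04] 21.4
40.0 10.84 [ -6.  -30.3 249.4] [-0.6 -2.4 -2.3] [-0.5  -0.21 -0.03] 21.4
45.0 11.24 [ -6.  -18.  251.5] [ 0.4 -1.1 -2.6] [-0.54 -0.16 -0.03] 21.2
```

View pics/scene4.png

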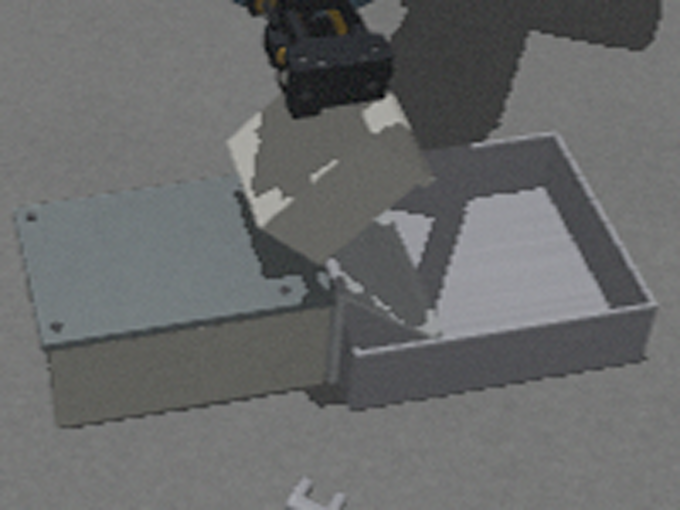

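The bin is tilted about 45°, with its foot edge at the rod (zoom pixel ~325,260). Continuing.

Run:
```python
from h import *
from station import manip
tip(manip,50,115,5,.045)
snap(manip,"5")
```

```text
50.0 11.77 [ -6.   -5.7 252.6] [ 0.1 -1.3 -3.4] [-0.56 -0.16 -0.  ] 21.0
55.0 12.19 [ -6.    6.8 252.5] [ 0.6 -1.6 -2.6] [-0.62 -0.16 -0.05] 21.1
60.0 12.62 [ -6.   19.2 251.4] [-0.7 -2.8 -1.6] [-0.56 -0.2  -0.02] 21.0
65.0 13.04 [ -6.   31.4 249.2] [ 0.7 -2.8 -2.4] [-0.59 -0.27  0.  ] 21.0
70.0 13.47 [ -6.   43.4 245.9] [-0.7 -1.4 -1.8] [-0.57 -0.22  0.03] 21.1
75.0 13.89 [ -6.1  55.1 241.6] [ 0.9 -1.9 -0.3] [-0.58 -0.26  0.07] 21.1
80.0 14.32 [ -6.1  66.4 236.3] [ 0.3 -1.2 -0.7] [-0.56 -0.24  0.05] 21.2
85.0 14.74 [ -6.1  77.2 230. ] [ 0.3 -0.9  0.2] [-0.5  -0.24  0.02] 21.7
90.0 15.17 [ -6.1  87.3 222.8] [ 0.7 -0.8  0.9] [-0.4  -0.22  0.04] 20.9
95.0 15.59 [ -6.1  96.9 214.8] [ 0.4 -0.4  0.5] [-0.34 -0.19  0.1 ] 21.0
100.0 16.02 [ -6.1 105.6 205.9] [0.6 0.  0.2] [-0.31 -0.12  0.  ] 21.3
105.0 16.44 [ -6.2 113.6 196.4] [-0.8  0.   1.9] [-0.28 -0.23  0.01] 20.9
110.0 16.87 [ -6.2 120.7 186.1] [0.3 0.4 1.2] [-0.16 -0.12  0.07] 21.2
115.0 17.29 [ -6.2 126.9 175.3] [0.3 0.5 1.1] [-0.06 -0.13  0.03] 21.3
```

View pics/scene5.png

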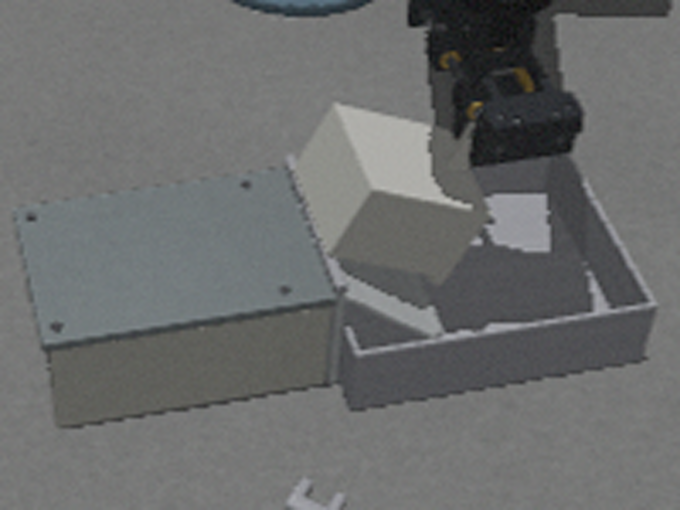

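View pics/top5.png

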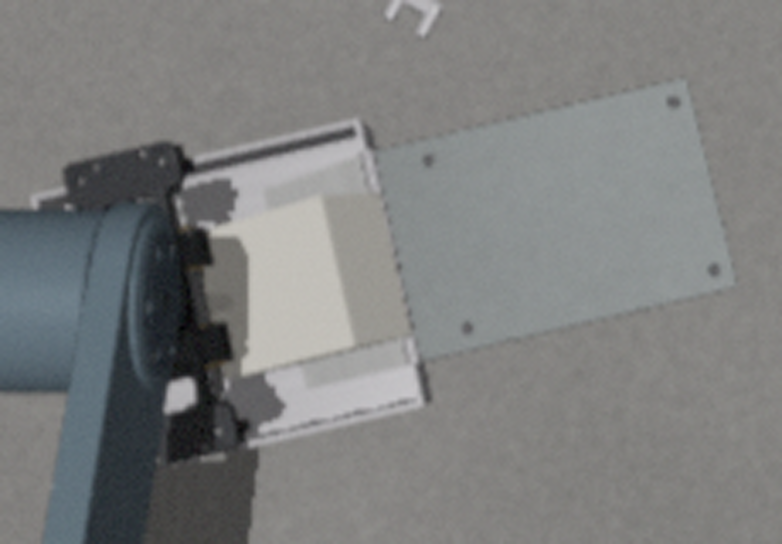

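Run:
```python
from h import *
from station import manip
tip(manip,117.5,130,2.5,.02)
manip.hold(.5)
o=manip.get_obs();print(o["force"],o["torque"],st(o["position"]))
snap(manip,"6")
```

```text
117.5 17.85 [ -6.  129.3 170. ] [-0.4  1.1  1.2] [-0.21 -0.12  0.07] 21.3
120.0 18.31 [ -6.1 131.9 164.2] [-0.8  0.9  1.3] [-0.19 -0.1   0.02] 21.0
122.5 18.77 [ -6.1 134.2 158.4] [-0.9  1.   2.6] [-0.19 -0.11  0.03] 21.3
125.0 19.23 [ -6.1 136.2 152.5] [-1.1  1.3  1.1] [-0.09 -0.11  0.04] 21.0
127.5 19.68 [ -6.1 137.9 146.5] [-1.   1.9  0.7] [-0.11 -0.02  0.03] 21.4
130.0 20.14 [ -6.1 139.4 140.5] [0.3 0.8 1.4] [-0.06 -0.02 -0.02] 21.2
[-0.6856319   2.09341446  0.73889333] [-0.02038479 -0.06177172  0.01095878] [ -6.  139.3 140.7]
```

View pics/scene6.png

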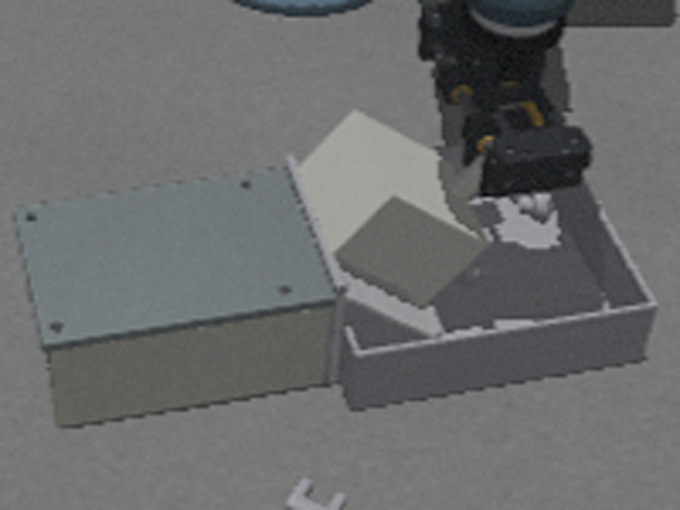

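View pics/top6.png

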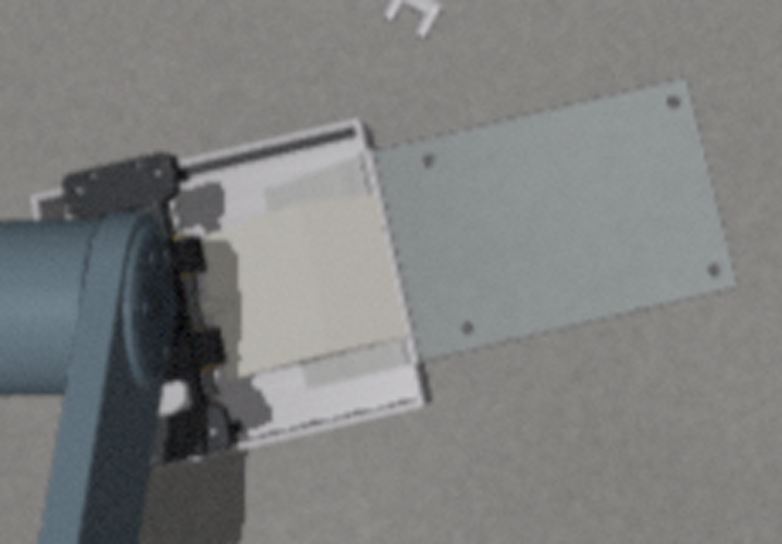

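Run:
```python
from h import *
from station import manip
t=np.radians(133.5);y=-113*np.cos(t)+87*np.sin(t);z=113*np.sin(t)+87*np.cos(t)
h=manip.servo_line(T(ps,0,(-6,y,110+z))[0],v=.01,until_force=5)
o=manip.get_obs();print(h,o["time_s"],o["force"],o["torque"],st(o["position"]))
if h or 1:
    manip.ungrasp();manip.hold(.3)
    p=manip.get_obs()["position"]
    manip.servo_line(p+[0,0,.12],v=.12)
    manip.reach(T(ps,0,(-6,-330,300))[0],ori(ps[2],1))
    snap(manip,"7")
    print(manip.get_obs()["time_s"])
```

```text
True 21.0833 [0.80748308 0.44175342 3.14936532] [-0.11370088 -0.19923678 -0.05337136] [ -5.9 139.7 139.7]
25.425
```

View pics/scene7.png

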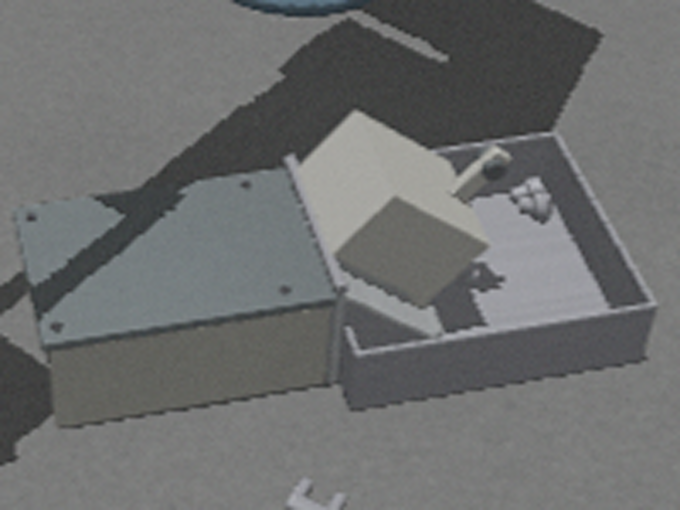

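View pics/top7.png

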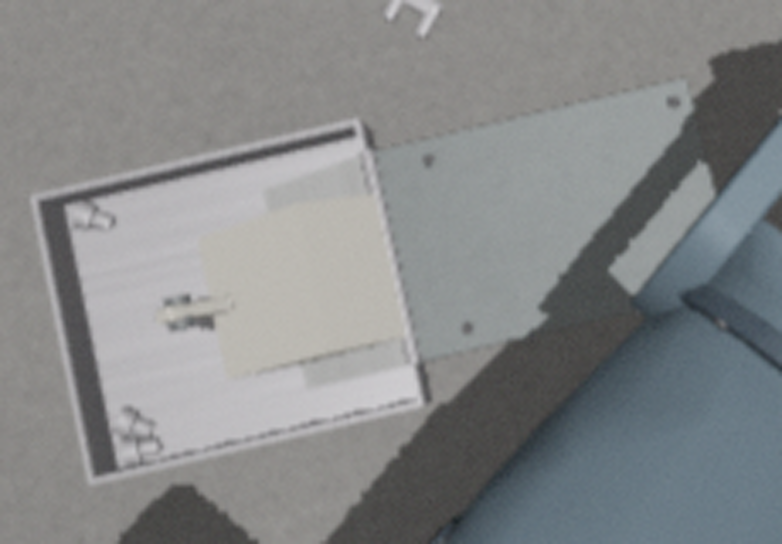

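Run:
```python
from h import *
from station import manip
D={n:manip.camera(n) for n in("top","scene")}
for n,c in D.items():
    for k in("fitting0","bin"):
        print(n,k,[(round(x["score"],2),np.round(x["bbox"]).tolist(),int(x["pixels"].sum())) for x in manip.silhouettes(c,k)])
i=D["top"]["image"][:,:,::-1]
a=cv2.resize(i[210:240,120:160],None,fx=10,fy=10,interpolation=cv2.INTER_CUBIC)
b=cv2.resize(i[270:300,130:170],None,fx=10,fy=10,interpolation=cv2.INTER_CUBIC)
s=cv2.resize(D["scene"]["image"][180:210,380:420,::-1],None,fx=10,fy=10,interpolation=cv2.INTER_CUBIC)
w=np.zeros((300,400,3),np.uint8)
cv2.imwrite("pics/fit8.png",np.vstack([np.hstack([a,b]),np.hstack([s,w])]))
cv2.imwrite("pics/scene8.png",D["scene"]["image"][:,:,::-1]);cv2.imwrite("pics/top8.png",i)
```

```text
top fitting0 [(0.53, [150.0, 294.0, 8.0, 7.0], 65), (0.47, [149.0, 284.0, 10.0, 6.0], 47)]
top bin [(0.81, [192.0, 244.0, 72.0, 53.0], 2494)]
scene fitting0 [(0.55, [397.0, 194.0, 5.0, 2.0], 23), (0.51, [399.0, 201.0, 11.0, 7.0], 51)]
scene bin [(0.97, [358.0, 202.0, 56.0, 56.0], 2058)]
```

View pics/fit8.png

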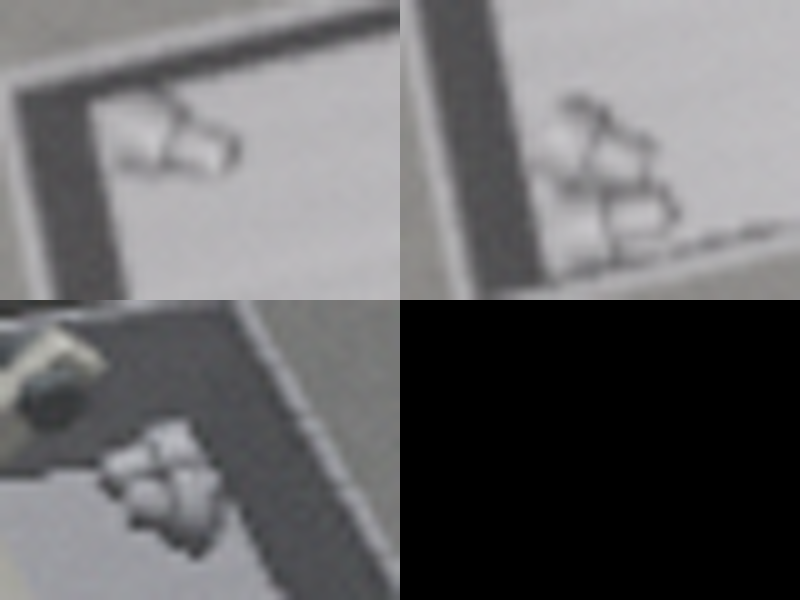

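View pics/scene8.png

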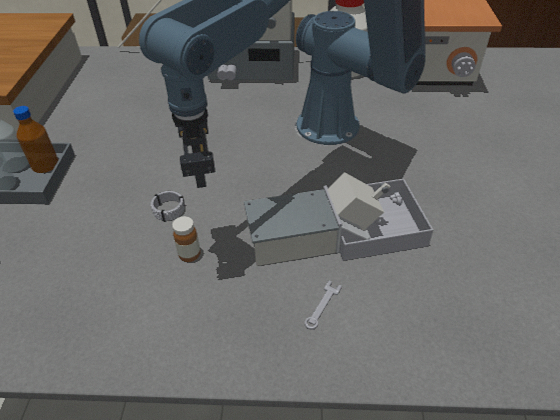

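View pics/top8.png

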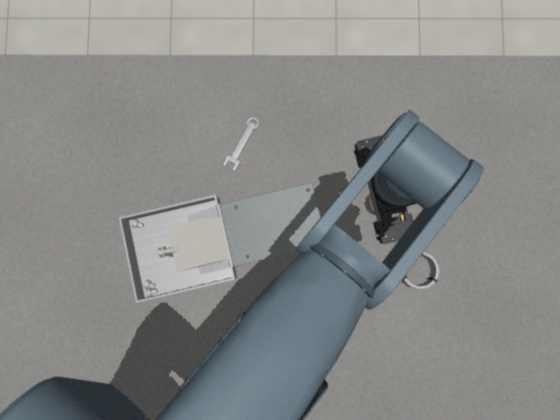

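Run:
```python
from h import *
from station import manip
D={n:manip.camera(n) for n in("top","scene")}
import pickle;pickle.dump(D,open("d9.pkl","wb"))
ov={}
vis=np.zeros((22,26),int)
th=np.radians(130)
def tipped(P): # bin->stand mm
    P=np.atleast_2d(np.array(P,float));y=P[:,1]-40;z=P[:,2]-7
    return np.c_[P[:,0]-6,y*np.cos(th)+z*np.sin(th),107-y*np.sin(th)+z*np.cos(th)]
C=[(x,y,z) for x in(-50,50) for y in(-35,35) for z in(0,110)]
for n,c in D.items():
    hull=cv2.convexHull(proj(c,T(ps,0,tipped(C))).astype(np.float32))
    for i,x in enumerate(range(-100,101,10)):
        for j,y in enumerate(range(10,245,10)):
            p=proj(c,T(ps,0,(x,y,14)))[0]
            if cv2.pointPolygonTest(hull,tuple(map(float,p)),False)<0 : vis[i,j]|=1 if n=="top" else 2
print("rows x -100..100; cols y 10..240; bit1 top, 2 scene")
for r in vis[:21]:print("".join(map(str,r[:24])))
a,b,cc,d=330,430,170,255
i=D["scene"]["image"][cc:d,a:b,::-1].astype(float)
i=np.clip((i-20)*1.5,0,255).astype(np.uint8)
cv2.imwrite("pics/s9.png",cv2.resize(i,None,fx=7,fy=7,interpolation=cv2.INTER_CUBIC))
i=D["top"]["image"][190:305,115:240,::-1].astype(float);i=np.clip((i-60)*1.6,0,255).astype(np.uint8)
cv2.imwrite("pics/t9.png",cv2.resize(i,None,fx=5.2,fy=5.2,interpolation=cv2.INTER_CUBIC))
```

```text
rows x -100..100; cols y 10..240; bit1 top, 2 scene
333111111111111133333333
333111111111111133333333
333111111111111133333333
333111111111111133333333
333111111111111133333333
222000000000001133333333
222200000000001133333333
222220000000001133333333
222222000000003333333333
222222000000023333333333
222222200002223333333333
222222220022223333333333
222222222222223333333333
222222222222223333333333
222222222222223333333333
222222222222223333333333
333322223333333333333333
333333333333333333333333
333333333333333333333333
333333333333333333333333
333333333333333333333333
```

View pics/s9.png

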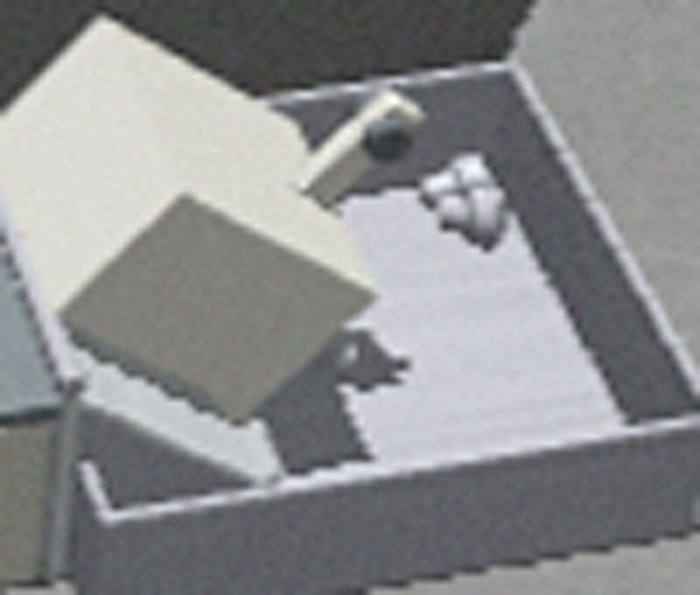

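View pics/t9.png

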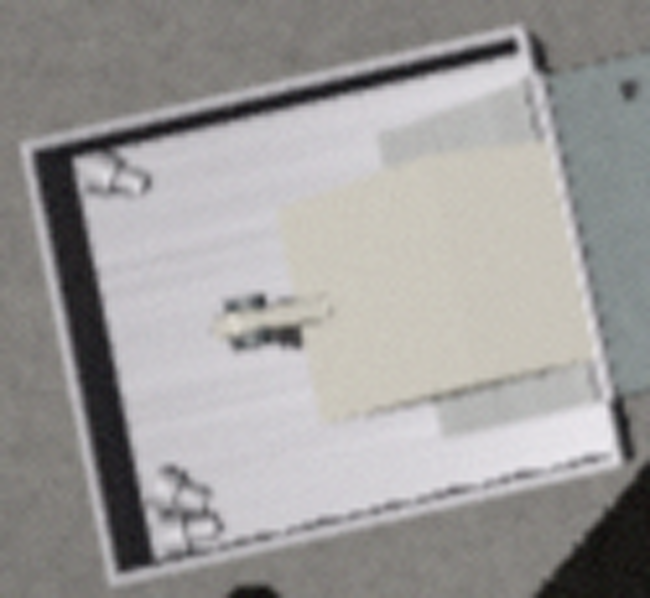

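Run:
```python
from h import *
import pickle
D=pickle.load(open("d9.pkl","rb"))
c=D["scene"]
def back(c,uv,z):
    f=210/np.tan(np.radians(c["vfov"]/2));d=np.array([(uv[0]-c["cx"])/f,(uv[1]-c["cy"])/f,1])
    R=np.array(c["R"]);o=-R.T@np.array(c["t"]);w=R.T@d;return o+w*(z-o[2])/w[2]
sh=back(c,((140.5)/4-.5+240,287.5/4-.5+140),.1);b=T(pb,.1,(0,-73,94))[0]
L=(sh-b)/.094;print("light slope per m height",L)
# render predicted shadow of tipped bin+handle on tray floor, in scene crop
th=np.radians(130)
def tipped(P):
    P=np.atleast_2d(np.array(P,float));y=P[:,1]-40;z=P[:,2]-7
    return np.c_[P[:,0]-6,y*np.cos(th)+z*np.sin(th),107-y*np.sin(th)+z*np.cos(th)]
def box(x0,x1,y0,y1,z0,z1): return [(x,y,z) for x in(x0,x1) for y in(y0,y1) for z in(z0,z1)]
a=np.linspace(0,2*np.pi,24)
boss=[(x,-73+9*np.cos(t),94+9*np.sin(t)) for x in(-11,11) for t in a]
m=cv2.resize(c["image"][170:255,330:430,::-1],None,fx=7,fy=7,interpolation=cv2.INTER_CUBIC)
for P,col in((box(-50,50,-35,35,0,110),(0,0,255)),(box(-5,5,-87,-35,85,103),(0,255,0)),(boss,(255,0,0))):
    W=T(ps,0,tipped(P));S=W+L*(W[:,2:]-.004)*np.array([1,1,0]);S[:,2]=.004
    for Q,t in((S,2),(W,1)):
        h=cv2.convexHull(((proj(c,Q)-[330,170])*7+3).astype(np.float32)).astype(int)
        cv2.polylines(m,[h],True,col,t)
cv2.imwrite("pics/sh9.png",m)
p=back(c,(330+350/7,170+355/7),.010);print("spot",st(p))
print(D["scene"]["image"][214:230,374:392].mean(2).astype(int))
```

```text
light slope per m height [-0.0174248   0.11499054 -1.        ]
spot [ -4.9 150.1  10. ]
[[103 104 102 103 103 101 100 116 149 156 157 156 155 158 156 156 157 157]
 [104 102 105 104 102 107 126 149 162 157 157 159 157 157 157 155 157 154]
 [103 103 104 106 107 137 161 162 163 160 157 155 159 157 156 157 159 158]
 [104 104 105 100  92  99 106  95 111 142 159 160 160 160 159 158 162 161]
 [103 104 100  90  90  86  86  84  86 128 164 160 159 161 161 160 160 160]
 [106 101  91  88  86 102 116  84  88  92 132 163 161 162 161 161 158 159]
 [102  91  80  84  88 120 140  84  88  85  89 132 166 162 161 158 160 158]
 [ 88  78  80  82  95 107 107  80  85  79  84  89 103  98 127 160 158 157]
 [ 82  79  80  81  89  91  86  84  85  82  83  80  79  73 118 161 159 157]
 [ 81  82  84  83  76  79  85  85  87  84  83  80 119 157 154 156 159 157]
 [ 83  84  84  82  80  82  80  82  83  78  81  78  84 124 161 158 158 156]
 [ 83  85  84  82 123 161 137  78  77 118 157 153 152 155 157 155 154 156]
 [ 82  83  85  80  89 129 161 154 155 155 160 161 160 160 159 161 157 159]
 [ 85  84  87  87  78 122 162 160 161 160 157 159 160 159 159 156 158 157]
 [ 87  86  84  86  83 125 164 160 157 158 157 158 156 157 157 157 157 159]
 [ 80  85  85  83  83  86 128 160 158 157 158 159 158 159 157 157 158 157]]
```

View pics/sh9.png

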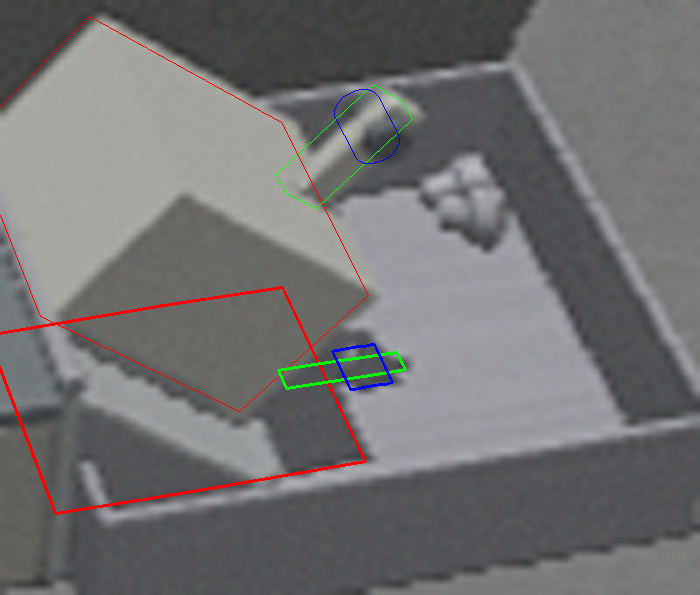

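Run:
```python
from h import *
import pickle
D=pickle.load(open("d9.pkl","rb"))
print("top px",proj(D["top"],T(ps,0,(-5,150,10))))
a=cv2.imread("pics/scene6.png")[230:330,430:530]
b=cv2.imread("pics/scene7.png")[230:330,430:530]
c=cv2.imread("pics/scene5.png")[230:330,430:530]
m=np.hstack([c,a,b]);m=np.clip((m.astype(float)-50)*2,0,255).astype(np.uint8)
m=cv2.resize(m,None,fx=2.6,fy=2.6)
t=D["top"]["image"][230:270,135:185,::-1];t=cv2.resize(np.clip((t.astype(float)-20)*1.3,0,255).astype(np.uint8),(390,312),interpolation=cv2.INTER_NEAREST)
t=np.hstack([t,np.zeros((312,390,3),np.uint8)])
cv2.imwrite("pics/cmp.png",np.vstack([m,t]))
```

```text
top px [[171.60574852 252.65003406]]
```

View pics/cmp.png

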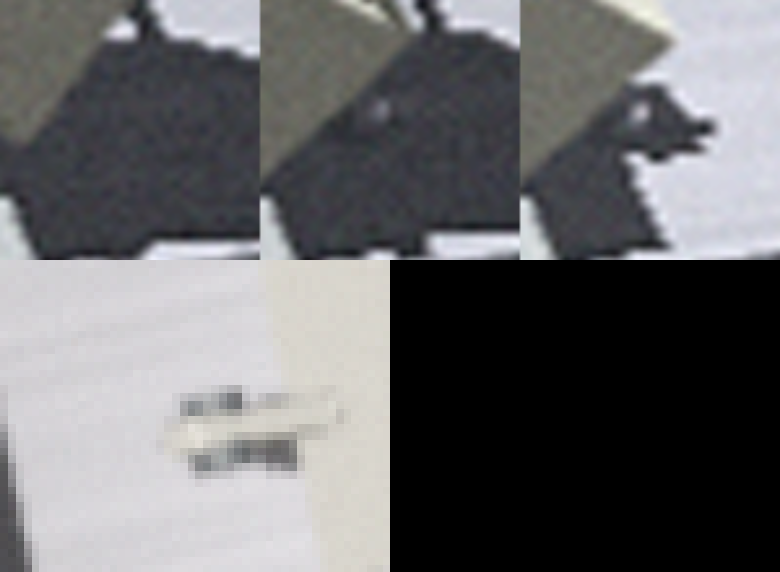

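The fourth fitting shows as a pale spot at about scene pixel (380, 219). It lies under the handle, partly in its shadow. It is in the pictures taken after 115° and not before. The other three are at the tray's far end, and the coil, jar and wrench haven't moved.

Run:
```python
from station import manip
o=manip.get_obs();print(o["time_s"],o["opening"],o["force"])
manip.finish_job()
```

```text
25.825 0.08851805803311917 [-0.28284298 -0.14209337 -0.24998788]
the job is handed in; nothing more can be done
```

The bin is emptied and lying on its side on the chute, released, and I handed the job in at about 26 s. I could clearly see only three of the four fittings in the tray; the fourth is inferred.

- **Drawing:** I pinched the handle boss and drew the bin along the deck. It met the rod where expected, with the boss 113 mm behind the rod's axis. The pictures showed it square and flush.
- **Tipping:** I turned it over the rod in small steps. At about 131° I felt the chute, opened the fingers and backed away. Readings between steps stayed at about 5 N or less on the tool; the highest I saw in the job was about 9.5 N, while pressing the bin against the rod.
- **Bin and other items:** The bin stayed in place after release. The coil, jar and wrench are where they started.
- **Fittings:** Three lie at the tray's far end. The detector found only two of them; I saw the third in the top picture. The fourth lies mostly hidden under the handle. I placed it at about stand (-5, 150) mm, inside the tray, from a pale spot and an extra shadow in the scene picture, and the detector did not report it. I saw nothing outside the tray, though the arm hid part of the bench from the top camera.

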